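# Seat the mis-threaded stopper of the insulated jug

### The arm

A 6-joint arm with a two-finger parallel gripper is mounted at the origin on a cart in front of the work surface, level with it; the furniture and walls round the work are solid. World frame = base frame: x ahead of the robot, y to its left, z up, the work surface at z = 0. Lengths are in m, angles in rad, forces in N, time in s.
With the tool pointing down it reaches from about 0.25 to 0.85 m from the base axis. Payload 12.5 kg.
Tool frame: the origin (TCP) lies at the very end of the fingers, on their centre line; the grasp point (between the pads) lies 19 mm behind it; z points along the fingers, y is the line along which they close (so a half turn about z gives the same grasp; the last joint's range is limited). The gripper opens to 93 mm and grips with 3 to 60 N. Pads are 15 mm wide; open, the fingers measure 128 mm over their backs; the gripper's body (75 mm by 188 mm) begins 65 mm behind the grasp point.
Start: joints at [1.234, 0.351, 1.652, -0, 1.139, -0.085], TCP at [0.137, 0.533, 0.219] pointing down, gripper open.
Joint ranges: [-2.75, 2.75], [-0.79, 2.1], [0.01, 2.65], [-1.57, 4.71], [0.07, 3.14], [-2.87, 2.87]. Speed limits (rad/s): [2.22, 2.22, 2.79, 3.14, 3.14, 3.14].

### API

Orientations are given as [roll, pitch, yaw] about the fixed x, y, z axes, in that order (R = Rz(yaw) Ry(pitch) Rx(roll)).
In Python, from plant import state, vision, job gives the robot as it stands. The module is installed in compiled form; this text tells all that it offers.
- The arm moves only by the shell command python3 -m pendant 'ROWS' [FORCE]. ROWS is JSON, a list of rows, each a list of 7 numbers: the shift along the tool's x, y, z as a fraction of full scale, then the turn, a rotation vector about the tool's x, y, z as a fraction of full scale, then the gripper command: -1 is shut, 1 is fully open, values between are in proportion. A call has exactly 10 rows; each row is the pose to reach, as a shift and turn from the pose commanded when the call began, along the tool's axes at that moment; what a row does not reach only later rows make up. Full scale, the value 1, is 40 cm for a shift and 90 degrees for a turn. A row lasts 1/10 s, in which the tool goes at most 50 mm and 8.59 degrees, less where a joint would pass 70% of its speed; a pose out of reach is approached as far as the arm can. A call with a number of a shift or a turn outside -1 to 1 is refused whole. A call with a gripper value outside its range is refused whole. The fingers move at their own pace and stop on an object; FORCE is the grip in N (left out, the last holds). Time passes only in rows, so rows that repeat a pose let the fingers close, or fill a call up. It gives the time, the measured TCP pose, the force, the opening and the grip force at its end, in the units of the state.
- state(): the state, without advancing time (a new reading comes with each control period).
- vision.capture(name): name is "side" or "top"; returns a dict with "pixels" (480x640x3 uint8, red, green, blue), "fx", "fy", "cx", "cy" (pixels), "R" (3x3) and "t" (3): a world point X has camera coordinates R X + t. Camera axes: x right, y down, z forward; pixel columns grow to the right and rows downward; lengths in m; the calibration is good to about 2 mm. A picture is of the moment at which its call begins. There is no depth.
- job.finish_job(): hands the job in; it is judged then, once.
The state is a dict: "t": time; "qpos": joint angles; "dq": joint speeds; "effort": joint torques, N m; "tool_pos": TCP position; "ee_rot": TCP orientation; "ft_force": force on the tool from outside, world axes, zero at the start; "wrist_torque": the same for the moment, N m; "width": finger opening in m; "grasp_force": force on a finger pad.
Only numpy, scipy, OpenCV 4.12 (cv2) and the standard library are available. Lean on these libraries where they do the work, as an engineer would, in place of code of your own. Each camera call takes 0.05 s, during which the arm holds its last target. There are 200 camera calls.

### The job

The stopper of the wide insulated jug with the handle sits crossed on its thread and rides high. Without lifting it off and without forcing it forward while it rides high, take it by its bar grip, turn it backward (anticlockwise from above) until the bar stands well across the line from handle to spout, and let it drop down into the thread start; then screw it forward (clockwise) until its bar lies in line with the handle and spout, flange down on the rim, and let go. Leave the slim flask where it stands.

Things in the scene. Friction and masses are not known exactly. Their poses are not given: they have to be found in the camera images.
- jug: Wide steel insulated jug, 110 mm across, rim 140 mm above the worktop, neck 72 mm across; heavy, full, stands fast (does not move). Origin: centre of its underside; z up; x points to the small black spout lip at the neck (reaches 60 mm out), -x to the black loop handle (reaches 99 mm out, top 97 mm up).
- jug_mouth (a point): Centre of the jug's mouth at rim height; axes as the jug. Two thread flights inside: the stopper on top of them must not go clockwise to its stop. With its bar 60 to 135 degrees anticlockwise (from above) of the jug's x (75 is good) its lugs pass and it sinks 10 mm, flange on rim; then it turns clockwise easily to the stop at home, bar along the jug's x. Play: 3 mm upward, 3 mm sideways.
- stopper_grip (a point): Loose black 160 g stopper in the jug's neck: flange 76 mm across, 5 mm thick, with an upright grey bar grip 50 x 16 x 38 mm tall. Point on its axis in the bar, 24 mm above the flange, 14 mm below the bar's top; x along the bar's length, y its width, z up. Starts 179 mm above the worktop with bar 16 to 34 degrees anticlockwise of the jug's x; at home 169 mm. Bar ends look alike.
- flask_center (a point): Slim steel flask, 72 mm across, 192 mm tall, round black cup as lid, no handle; loose, to be left alone. Point on its axis half-way up (96 mm). Jug and flask may stand either way round, left or right.
Things that resemble listed ones, but are neither listed nor needed, are in the scene too. Leave any pink or turquoise look-alike of the part that bears stopper_grip alone.

How it is judged:
By the outcome, as a careful person would: the job done as asked, in the order asked, and still so for the second after the job is handed in, with the robot touching nothing.
It also fails if it takes over 35 s, if anything falls off the work surface, if the arm or the gripper's body presses on something with over 40 N, if the wrist force passes 120 N, or if a joint passes its speed limit or range.

## Working session

There is one attempt and no reset: what is moved stays moved. The work goes in short steps, Python scripts to look and compute and a shell command to move; the robot and the scene stay as the last step left them, time stands still between calls to the robot, and variables do not carry over. Pictures are saved under pics/ and viewed, at most 10 in all, crops included, and the job is handed in when it is done.

```bash
mkdir -p pics; cat > h.py <<'E'
import numpy as np,cv2
from plant import state,vision,job
def cap(n,f=None):
    d=vision.capture(n)
    if f: cv2.imwrite(f,cv2.cvtColor(d["pixels"],cv2.COLOR_RGB2BGR))
    return d
def ray(d,u,v):
    R=np.array(d["R"]);t=np.array(d["t"])
    return -R.T@t, R.T@np.array([(u-d["cx"])/d["fx"],(v-d["cy"])/d["fy"],1])
def plane(d,u,v,z):
    o,r=ray(d,u,v); return o+r*(z-o[2])/r[2]
def tri(d1,p1,d2,p2):
    o1,r1=ray(d1,*p1);o2,r2=ray(d2,*p2)
    s=np.linalg.lstsq(np.c_[r1,-r2],o2-o1,rcond=None)[0]
    a=o1+s[0]*r1;b=o2+s[1]*r2
    return (a+b)/2,np.linalg.norm(a-b)
def proj(d,X):
    c=np.array(d["R"])@np.array(X)+np.array(d["t"]); return d["fx"]*c[0]/c[2]+d["cx"],d["fy"]*c[1]/c[2]+d["cy"]
E
python3 - <<'E'
from h import *
s=state();print(s)
a=cap("top","pics/top0.png");b=cap("side","pics/side0.png")
for d in(a,b):print(ray(d,320,240),d["fx"])
i=np.vstack([a["pixels"],b["pixels"]])
E
```

```text
{'t': 0.0, 'qpos': array([ 1.23440207e+00,  3.51274347e-01,  1.65241575e+00,  3.32864026e-06,
        1.13910528e+00, -8.45805243e-02]), 'dq': array([ 0.00025047, -0.00035203, -0.00053581,  0.00057973, -0.0004392 ,
       -0.00096392]), 'effort': array([-2.29215448e-04, -4.97325397e+01, -2.85258812e+01,  6.99098781e-02,
        2.57557654e-02, -6.76106902e-05]), 'tool_pos': array([0.1368885 , 0.53233731, 0.21808373]), 'ee_rot': array([-3.14039448e+00, -1.04616785e-04,  2.88977747e+00]), 'ft_force': array([-0.39940502, -0.1809051 , -0.89323466]), 'wrist_torque': array([-0.00652021,  0.01166324,  0.00559272]), 'grasp_force': 0.0, 'width': 0.09277743081444476}
(array([ 0.37945029, -0.01600263,  1.13316991]), array([ 0.11488302,  0.00300193, -0.99344712])) 519.8364847143501
(array([ 0.00871729, -0.64816497,  0.45745381]), array([ 0.52676771,  0.74638495, -0.40679493])) 478.74919850539226
```

View pics/top0.png

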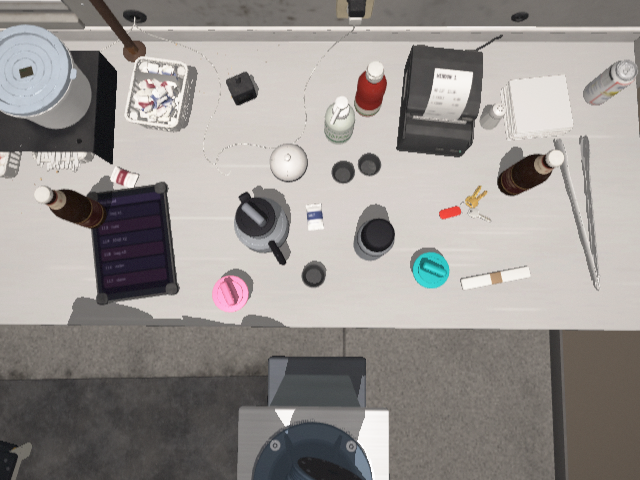

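View pics/side0.png

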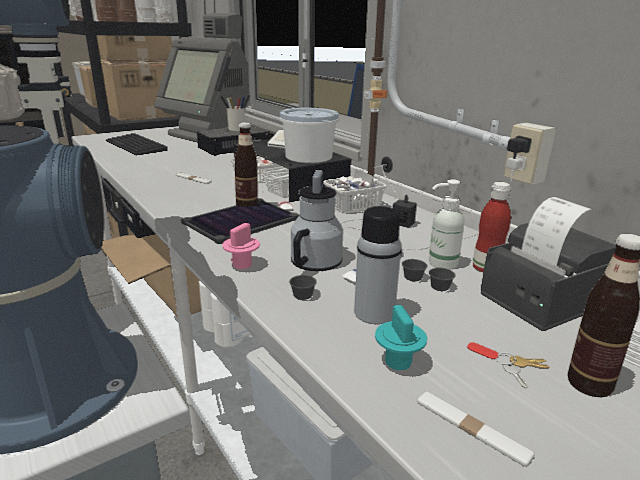

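The top view shows the jug at about (262,225) with its stopper bar at (252,210) and its loop handle at (278,250). The flask's black cup is at (377,235).
Candidates for the stopper:
- Black stopper with grey bar in the jug, top (252,210), side (318,185).
- Pink look-alike, top (230,292).
- Turquoise look-alike, top (431,268).
- Flask cup, top (377,235).

I choose the black one with the grey bar, in the vessel that has the handle, and check it close up.

```bash
python3 - <<'E'
import cv2,numpy as np
a=cv2.imread("pics/top0.png")[170:285,205:315];b=cv2.imread("pics/side0.png")[160:275,270:370]
f=lambda x:cv2.resize(x,None,fx=4,fy=4,interpolation=cv2.INTER_CUBIC)[:460,:400 if x.shape[1]<105 else 440]
o=np.hstack([cv2.resize(f(a),(399,417)),cv2.resize(f(b),(400,417))])
cv2.imwrite("pics/c0.png",o);print(o.shape)
E
```

```text
(417, 799, 3)
```

View pics/c0.png

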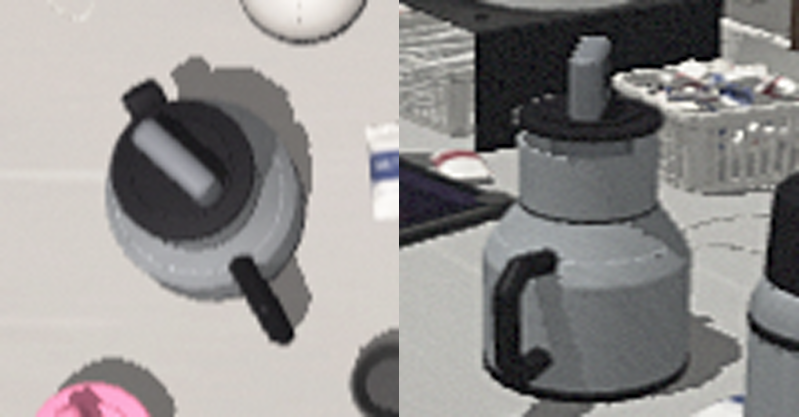

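The close crop confirms the choice. In the top view the grey bar runs from about (245,207) to (262,222) on the black flange, the spout is at (245,197) and the handle at (272,243 to 283,263). In the side view the bar top is at about (318,172).

```bash
python3 - <<'E'
from h import *
a=cap("top");b=cap("side")
def mask(d,x0,y0,x1,y1,f):
    g=d["pixels"].astype(int).max(2); m=np.zeros(g.shape,np.uint8); m[y0:y1,x0:x1]=f(g[y0:y1,x0:x1]); return m
# dark parts in top view: flange+spout, handle
m=mask(a,225,185,300,275,lambda g:g<75)
n,l,st,c=cv2.connectedComponentsWithStats(m)
for i in range(1,n):
    if st[i][4]>40: print("dark",i,st[i],c[i])
# bar: bright, inside flange
fl=cv2.convexHull(np.argwhere(l==1+np.argmax(st[1:,4]))[:,::-1].astype(np.int32))
e=cv2.fitEllipse(fl);print("flange ell",e)
k=np.zeros_like(m);cv2.fillPoly(k,[fl],1)
bar=mask(a,225,185,300,275,lambda g:g>110)&cv2.erode(k,np.ones((5,5)))
n2,l2,s2,c2=cv2.connectedComponentsWithStats(bar);i=1+np.argmax(s2[1:,4]);P=np.argwhere(l2==i)[:,::-1]
r=cv2.minAreaRect(P.astype(np.int32));print("bar",r,s2[i][4])
bx=cv2.boxPoints(r)
ctr=r[0]
g=b["pixels"].astype(int).max(2)
for v in range(166,200,3): print(v,g[v,306:332])
for z in(.14,.154,.19,.193):print(z,plane(a,*ctr,z))
w=np.array([plane(a,*p,.193)[:2] for p in bx]);print("bar corners",w)
for j in range(2):
    e1=w[(j+1)%4]-w[j];print(np.linalg.norm(e1),np.degrees(np.arctan2(e1[1],e1[0])))
np.save("/tmp/bar.npy",w)
E
```

```text
dark 1 [ 236  192   41   45 1021] [255.05093046 215.65132223]
dark 6 [268 241  18  24 182] [276.94505495 252.04395604]
flange ell ((253.88851928710938, 214.015869140625), (38.60270309448242, 45.58589172363281), 148.476318359375)
bar ((252.30531311035156, 213.57965087890625), (25.4935359954834, 7.619839191436768), 41.18592834472656) 190
166 [50 43 37 38 38 34 30 37 34 30 29 35 33 35 33 28 32 12 29 36 35 25 33 30
 35 12]
169 [28 41 24 31 38 34 30 32 19 14 23 12  5 16 20 26 21 30 31 28 36 34 20 35
 28 22]
172 [ 29  33  37  37  32  37  32  12  91 152 144 142 142 137 128 118  92  24
  32  32  32  18  33  23  34  30]
175 [ 29  38  31  33  28  25  16  85 149 143 142 137 134 125 110  82  33  30
  27  34  28  37  35  32  31  36]
178 [ 35  37  32  35  27  30  62 105 106 104 102  98  95  88  72  47  51  35
  28  21  32  13  16   0   4  14]
181 [ 29  36  29  32  35  30  59 107 100  96  95  98  87  84  73  45  29 143
 252 226 138 129 119 111 115 121]
184 [ 36  29  29  30  31  22  66 103  94  96  92  96  90  82  75  55  55  42
 119 173 180 194 208 221 227 230]
187 [ 49  67  51  49  40  35  70 102  99  95  95  92  85  82  78  60  44  32
  28  40  41  54  61  74 103 175]
190 [ 36  51  40  35  39  42  71 111  93  91  89  89  84  84  77  39  29  15
  22  28  26  37  41  39  35  38]
193 [35 35 35 36 29 40 39 48 54 62 63 58 60 58 48 39 39 36 34 41 26 15 32 40
 41 45]
196 [35 36 41 48 45 38 45 44 41 39 47 48 52 37 43 48 39 43 48 46 40 33 41 30
 26 27]
199 [106  94  78  80  82  83  78  62  75  67  66  63  56  57  70  73  69  70
  80  78  77  63  83 108 107 101]
0.14 [0.54501989 0.11845795 0.14      ]
0.154 [0.54268597 0.11656255 0.154     ]
0.19 [0.53668447 0.11168868 0.19      ]
0.193 [0.53618435 0.11128253 0.193     ]
bar corners [[0.54633632 0.13375582]
 [0.55706963 0.12476099]
 [0.52606228 0.08887547]
 [0.5154062  0.0978732 ]]
0.014003959013020336 -39.964008821275264
0.04742600599143833 -130.82907816993207
```

```bash
python3 - <<'E'
from h import *
a=cap("top");b=cap("side")
g=b["pixels"].astype(int).max(2);m=np.zeros(g.shape,np.uint8);m[167:178,308:325]=g[167:178,308:325]>116
P=np.argwhere(m)[:,::-1];c=P.mean(0);print("side top face",c,P.min(0),P.max(0))
X,e=tri(a,(252.8,214.1),b,c);print("bar top",X,e)
# predicted outline of top face in side view
ax=np.array([.5362,.1113])
d=np.radians(49.2);u=np.array([np.cos(d),np.sin(d)]);n=np.array([-u[1],u[0]])
for s,t in((1,1),(1,-1),(-1,-1),(-1,1)):
    q=np.r_[ax+s*.025*u+t*.008*n,.193];print("pred",np.round(proj(a,q),1),np.round(proj(b,q),1))
# flange: dark px minus circle
A=a["pixels"].astype(int).max(2)
m=np.zeros(A.shape,np.uint8);m[185:240,225:280]=A[185:240,225:280]<75
n_,l,st,_=cv2.connectedComponentsWithStats(m);i=1+np.argmax(st[1:,4])
W=np.array([plane(a,x,y,.155)[:2] for y,x in np.argwhere(l==i)])
r=np.linalg.norm(W-ax,axis=1)
hull=cv2.convexHull(W.astype(np.float32))[:,0]
h=hull[np.linalg.norm(hull-ax,axis=1)<.043]
sol=np.linalg.lstsq(np.c_[2*h,np.ones(len(h))],(h**2).sum(1),rcond=None)[0];cc=sol[:2];print("flange centre",cc,"R",np.sqrt(sol[2]+cc@cc))
S=np.array([plane(a,x,y,.137)[:2] for (y,x),w in zip(np.argwhere(l==i),W) if np.linalg.norm(w-cc)>.041])
# hull radial
print("spout n",len(S),S.mean(0))
m=np.zeros(A.shape,np.uint8);m[238:270,262:295]=A[238:270,262:295]<75
H=np.argwhere(m)[:,::-1].astype(float)
Hp=np.array([plane(a,x,y,.09)[:2] for x,y in H])
print("handle",Hp.mean(0),cv2.fitLine(Hp.astype(np.float32),cv2.DIST_L2,0,.01,.01).ravel())
o=[Hp[np.argmax(np.linalg.norm(Hp-cc,axis=1))],np.linalg.norm(Hp-cc,axis=1).max()];print(o)
dd=Hp[:,0]; 
for z,c0 in((.14,cc),):
  v=S.mean(0)-c0;print("spout dir",np.degrees(np.arctan2(v[1],v[0])),np.linalg.norm(v))
near=Hp[np.linalg.norm(Hp-cc,axis=1)<.085].mean(0)
for q in (near,Hp.mean(0)):
  v=cc-q;print("handle dir",np.degrees(np.arctan2(v[1],v[0])),np.linalg.norm(v))
print("flask", plane(a,377,233,.19))
E
```

```text
side top face [317.10204082 173.44897959] [313 170] [321 177]
bar top [0.53512061 0.11093886 0.1908559 ] 0.001089414081260373
pred [239.3 208. ] [315.2 168.7]
pred [245.1 201.5] [323.  169.1]
pred [265.3 219.2] [320.4 176. ]
pred [259.5 225.7] [312.2 175.6]
flange centre [0.53704056 0.11060353] R 0.037180275474909985
spout n 53 [0.580068   0.13613868]
handle [0.47548402 0.073588  ] [0.8691206  0.49460024 0.475484   0.073588  ]
[array([0.45102996, 0.06126045]), np.float64(0.09915928504160912)]
spout dir 30.68752324702902 0.05003403227797923
handle dir 31.13477943955785 0.065606723008596
handle dir 31.01957196317733 0.07182866375984305
flask [ 0.50202566 -0.11717083  0.19      ]
```

The measurements agree:

| Quantity | Value |
|---|---|
| Axis | (0.5365, 0.111) |
| Bar top | 0.191 to 0.193 m |
| Flange radius | 37 mm |
| Jug x | about 31° |
| Bar | about 49°, so 18° anticlockwise of jug x |

Grasping with tool yaw 49° means q6 goes from about 52° to -4° to 71°, which is within range.

```bash
python3 -m pendant '[[-0.03,-0.02,-0.06,0,0,0.09,1],[-0.1,-0.06,-0.12,0,0,0.18,1],[-0.17,-0.1,-0.15,0,0,0.27,1],[-0.24,-0.15,-0.15,0,0,0.36,1],[-0.31,-0.2,-0.15,0,0,0.45,1],[-0.38,-0.25,-0.15,0,0,0.54,0.5],[-0.45,-0.3,-0.15,0,0,0.63,0.5],[-0.52,-0.34,-0.15,0,0,0.72,0.5],[-0.57,-0.36,-0.15,0,0,0.81,0.5],[-0.6,-0.38,-0.15,0,0,0.9,0.5]]' 20
cat >> h.py <<'E'
def to(x,y,z,yaw):
    s=state();R=cv2.Rodrigues(np.zeros(3))[0]
    from scipy.spatial.transform import Rotation as Q
    A=Q.from_euler('xyz',s["ee_rot"]);B=Q.from_euler('xyz',[np.pi,0,np.radians(yaw)])
    print("t",s["t"],"pos",s["tool_pos"].round(4),"yaw",np.degrees(s["ee_rot"]).round(2),"F",s["ft_force"].round(1),"w",round(s["width"],4),"gf",s["grasp_force"])
    print("shift",(A.inv().apply(np.array([x,y,z])-s["tool_pos"])/.4).round(4),"turn",((A.inv()*B).as_rotvec(True)/90).round(4))
E
python3 -c "from h import *;to(.5365,.111,.26,49.2)"
```

```text
t: 1.3
tool_pos: [0.3327, 0.3247, 0.2787]
ee_rot: [3.141, -0.0, 1.469]
ft_force: [-0.2, -0.2, 0.1]
width: 0.0697
grasp_force: 0.0
t 1.3 pos [0.3327 0.3247 0.2787] yaw [ 1.7999e+02 -1.0000e-02  8.4170e+01] F [-0.2 -0.2  0.1] w 0.0697 gf 0.0
shift [-0.4796  0.5612  0.0468] turn [ 1.000e-04 -1.000e-04  3.885e-01]
```

```bash
python3 -m pendant '[[-0.03,0.04,0,0,0,0.05,0.5],[-0.09,0.11,0,0,0,0.12,0.5],[-0.16,0.19,0,0,0,0.19,0.5],[-0.23,0.27,0,0,0,0.26,0.5],[-0.3,0.35,0,0,0,0.32,0.5],[-0.37,0.43,0.01,0,0,0.36,0.5],[-0.43,0.5,0.02,0,0,0.388,0.5],[-0.46,0.54,0.03,0,0,0.388,0.5],[-0.48,0.561,0.045,0,0,0.388,0.5],[-0.48,0.561,0.045,0,0,0.388,0.5]]' 20
python3 - <<'E'
from h import *
to(.5365,.111,.162,49.2)
a=cap("top","pics/top1.png");b=cap("side","pics/side1.png")
i=np.hstack([cv2.resize(cv2.imread("pics/top1.png")[170:270,205:305],(400,400)),cv2.resize(cv2.imread("pics/side1.png")[100:200,270:370],(400,400),interpolation=cv2.INTER_CUBIC)])
cv2.imwrite("pics/c1.png",i)
E
```

```text
t: 2.3
tool_pos: [0.5366, 0.113, 0.2596]
ee_rot: [-3.14, 0.001, 0.867]
ft_force: [-0.1, -0.0, 0.6]
width: 0.0697
grasp_force: 0.0
t 2.3 pos [0.5366 0.113  0.2596] yaw [-1.7993e+02  7.0000e-02  4.9670e+01] F [-0.1 -0.   0.6] w 0.0697 gf 0.0
shift [-0.0038  0.0034  0.2439] turn [-0.0008  0.0008  0.0052]
```

View pics/c1.png

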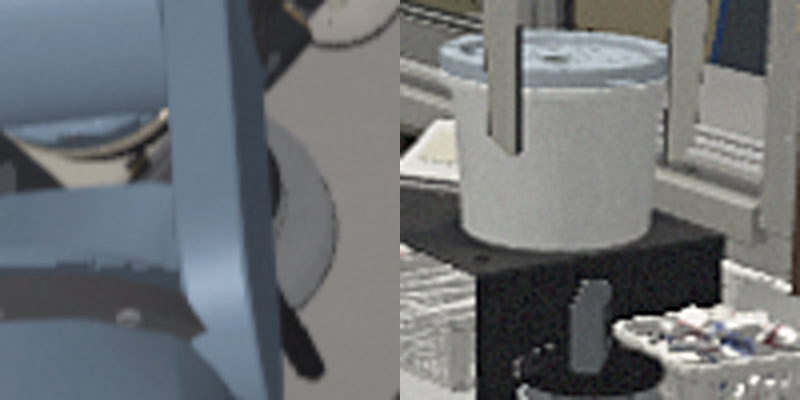

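The side crop shows the bar top at crop (592,285), midway between the finger tips at about (505,150) and (685,160). I descend and close.

```bash
python3 -m pendant '[[-0.002,0.001,0.03,0,0,0,0.5],[-0.004,0.003,0.06,0,0,0.005,0.3],[-0.004,0.003,0.09,0,0,0.005,0.3],[-0.004,0.003,0.12,0,0,0.005,0.3],[-0.004,0.003,0.15,0,0,0.005,0.3],[-0.004,0.003,0.18,0,0,0.005,0.3],[-0.004,0.003,0.205,0,0,0.005,0.3],[-0.004,0.003,0.225,0,0,0.005,0.3],[-0.004,0.003,0.239,0,0,0.005,0.3],[-0.004,0.003,0.244,0,0,0.005,0.3]]' 12
python3 -m pendant '[[0,0,0,0,0,0,0],[0,0,0,0,0,0,-0.3],[0,0,0,0,0,0,-0.5],[0,0,0,0,0,0,-0.7],[0,0,0,0,0,0,-0.85],[0,0,0,0,0,0,-1],[0,0,0,0,0,0,-1],[0,0,0,0,0,0,-1],[0,0,0,0,0,0,-1],[0,0,0,0,0,0,-1]]' 12
python3 -c "from h import *;to(.5365,.111,.162,49.2)"
```

```text
t: 3.4
tool_pos: [0.5366, 0.1113, 0.1625]
ee_rot: [-3.141, 0.0, 0.859]
ft_force: [0.3, -0.4, 0.4]
width: 0.0604
grasp_force: 0.0
t: 4.4
tool_pos: [0.5367, 0.1113, 0.1631]
ee_rot: [3.142, -0.0, 0.859]
ft_force: [0.5, 0.8, 1.7]
width: 0.0159
grasp_force: 12.0
t 4.4 pos [0.5367 0.1113 0.1631] yaw [180.   -0.   49.2] F [0.5 0.8 1.7] w 0.0159 gf 11.999298334121704
shift [-0.0009  0.0001  0.0028] turn [ 0. -0.  0.]
```

```bash
python3 -m pendant '[[0,0,0,0,0,-0.03,-1],[0,0,0,0,0,-0.08,-1],[0,0,0,0,0,-0.15,-1],[0,0,0,0,0,-0.23,-1],[0,0,0,0,0,-0.31,-1],[0,0,0,0,0,-0.39,-1],[0,0,0,0,0,-0.47,-1],[0,0,0,0,0,-0.54,-1],[0,0,0,0,0,-0.6,-1],[0,0,0,0,0,-0.633,-1]]' 12
python3 -c "from h import *;to(.5365,.111,.153,106);print(state()['wrist_torque'])"
```

```text
t: 5.4
tool_pos: [0.5365, 0.1112, 0.1628]
ee_rot: [-3.141, -0.0, 1.857]
ft_force: [-0.4, -0.3, -1.2]
width: 0.0156
grasp_force: 12.0
t 5.4 pos [0.5365 0.1112 0.1628] yaw [-179.97   -0.    106.38] F [-0.4 -0.3 -1.2] w 0.0156 gf 11.999108344316483
shift [-0.0006 -0.0002  0.0245] turn [-0.0003 -0.      0.0043]
[-0.02726044  0.10193594 -0.02144402]
```

The wrist now carries the stopper's weight (vertical force went from +1.7 N to -1.2 N), so the lugs are free. I lower it gently by 10 mm.

```bash
python3 -m pendant '[[0,0,0.003,0,0,0,-1],[0,0,0.006,0,0,0,-1],[0,0,0.009,0,0,0,-1],[0,0,0.012,0,0,0,-1],[0,0,0.015,0,0,0,-1],[0,0,0.018,0,0,0,-1],[0,0,0.021,0,0,0,-1],[0,0,0.023,0,0,0,-1],[0,0,0.024,0,0,0,-1],[0,0,0.024,0,0,0,-1]]' 12
python3 -c "
from h import *;to(.5365,.111,.153,31)
b=cap('side','pics/side2.png')
cv2.imwrite('pics/c2.png',cv2.resize(cv2.imread('pics/side2.png')[130:240,260:390],None,fx=5,fy=5,interpolation=cv2.INTER_CUBIC))"
```

```text
t: 6.4
tool_pos: [0.5367, 0.1113, 0.1534]
ee_rot: [-3.142, 0.0, 1.853]
ft_force: [-0.3, -0.6, -0.7]
width: 0.0157
grasp_force: 12.0
t 6.4 pos [0.5367 0.1113 0.1534] yaw [-180.      0.    106.17] F [-0.3 -0.6 -0.7] w 0.0157 gf 11.999190598726273
shift [-0.0006 -0.0006  0.001 ] turn [-0.      0.      0.8352]
```

View pics/c2.png

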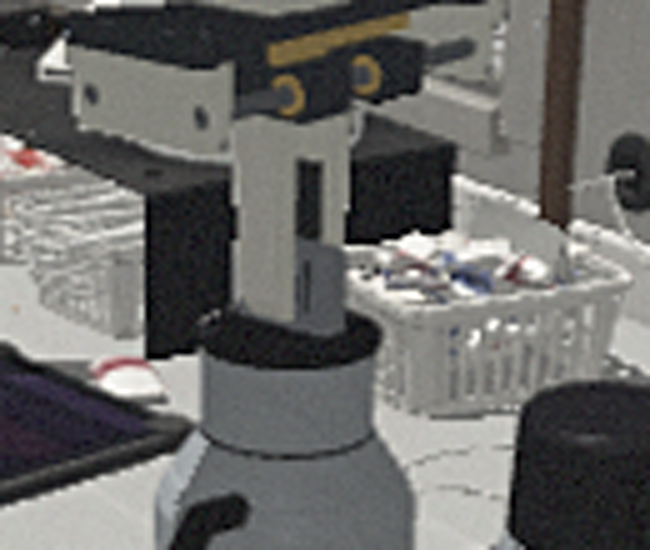

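The stopper has sunk: the flange now sits at the jug's rim, around crop (290,340), and the force is near zero. I release briefly so it rests on the rim, then regrip.

```bash
python3 -m pendant '[[0,0,0,0,0,0,-0.4],[0,0,0,0,0,0,-0.4],[0,0,0,0,0,0,-0.4],[0,0,0,0,0,0,-0.4],[0,0,0,0,0,0,-0.7],[0,0,0,0,0,0,-1],[0,0,0,0,0,0,-1],[0,0,0,0,0,0,-1],[0,0,0,0,0,0,-1],[0,0,0,0,0,0,-1]]' 12
python3 -m pendant '[[0,0,0,0,0,0.03,-1],[0,0,0,0,0,0.1,-1],[0,0,0,0,0,0.18,-1],[0,0,0,0,0,0.26,-1],[0,0,0,0,0,0.34,-1],[0,0,0,0,0,0.42,-1],[0,0,0,0,0,0.49,-1],[0,0,0,0,0,0.55,-1],[0,0,0,0,0,0.6,-1],[0,0,0,0,0,0.62,-1]]' 12
python3 -c "from h import *;to(.5365,.111,.153,31);print(state()['wrist_torque'])"
```

```text
t: 7.45
tool_pos: [0.5367, 0.1113, 0.1535]
ee_rot: [3.142, 0.0, 1.853]
ft_force: [0.3, 0.5, 0.1]
width: 0.0157
grasp_force: 12.0
t: 8.45
tool_pos: [0.5367, 0.1113, 0.1535]
ee_rot: [3.142, -0.0, 0.876]
ft_force: [0.2, -0.6, -0.4]
width: 0.0159
grasp_force: 12.0
t 8.45 pos [0.5367 0.1113 0.1535] yaw [180.    -0.    50.21] F [ 0.2 -0.6 -0.4] w 0.0159 gf 12.000846862792969
shift [-0.0008  0.0001  0.0011] turn [ 0.     -0.      0.2134]
[-0.050381    0.14199937  0.00218843]
```

```bash
python3 -m pendant '[[0,0,0,0,0,0.03,-1],[0,0,0,0,0,0.07,-1],[0,0,0,0,0,0.11,-1],[0,0,0,0,0,0.145,-1],[0,0,0,0,0,0.17,-1],[0,0,0,0,0,0.19,-1],[0,0,0,0,0,0.205,-1],[0,0,0,0,0,0.213,-1],[0,0,0,0,0,0.22,-1],[0,0,0,0,0,0.22,-1]]' 12
python3 -c "from h import *;to(.5365,.111,.153,31);print(state()['wrist_torque'])"
```

```text
t: 9.45
tool_pos: [0.5366, 0.1116, 0.1535]
ee_rot: [-3.141, -0.0, 0.534]
ft_force: [-0.5, 3.8, 1.5]
width: 0.0155
grasp_force: 12.0
t 9.45 pos [0.5366 0.1116 0.1535] yaw [-1.7997e+02 -1.0000e-02  3.0570e+01] F [-0.5  3.8  1.5] w 0.0155 gf 12.009918540716171
shift [-0.001   0.0011  0.0012] turn [-0.0003 -0.0001 -0.0048]
[0.62355205 0.35586911 0.09349478]
```

A small torque and side force are building up, which suggests the stop. I nudge 2° further to confirm.

```bash
python3 -m pendant '[[0,0,0,0,0,0.005,-1],[0,0,0,0,0,0.01,-1],[0,0,0,0,0,0.015,-1],[0,0,0,0,0,0.02,-1],[0,0,0,0,0,0.022,-1],[0,0,0,0,0,0.022,-1],[0,0,0,0,0,0.022,-1],[0,0,0,0,0,0.022,-1],[0,0,0,0,0,0.022,-1],[0,0,0,0,0,0.022,-1]]' 12
python3 -c "from h import *;to(.5365,.111,.153,31);print(state()['wrist_torque'])"
```

```text
t: 10.45
tool_pos: [0.5366, 0.1116, 0.1535]
ee_rot: [-3.141, -0.0, 0.499]
ft_force: [-1.2, 5.3, 2.0]
width: 0.0162
grasp_force: 12.2
t 10.45 pos [0.5366 0.1116 0.1535] yaw [-179.98   -0.     28.59] F [-1.2  5.3  2. ] w 0.0162 gf 12.20031425356865
shift [-0.0009  0.0012  0.0013] turn [-0.0003 -0.0001 -0.0267]
[0.97867867 0.48129556 0.26902303]
```

The torque rose to 0.27 N m and the pads are starting to twist on the bar, so this is the stop. I let go, lift straight up, and move aside to look.

```bash
python3 -m pendant '[[0,0,0,0,0,-0.015,-0.8],[0,0,0,0,0,-0.02,-0.5],[0,0,0,0,0,-0.02,0],[0,0,0,0,0,-0.02,0.3],[0,0,0,0,0,-0.02,0.3],[0,0,0,0,0,-0.02,0.3],[0,0,-0.03,0,0,-0.02,0.3],[0,0,-0.09,0,0,-0.02,0.3],[0,0,-0.18,0,0,-0.02,0.3],[0,0,-0.28,0,0,-0.02,0.3]]' 12
python3 -c "from h import *;to(.36,.36,.28,60)"
```

```text
t: 11.45
tool_pos: [0.5362, 0.1112, 0.2671]
ee_rot: [-3.141, 0.001, 0.53]
ft_force: [0.4, -0.4, 0.4]
width: 0.0604
grasp_force: 0.0
t 11.45 pos [0.5362 0.1112 0.2671] yaw [-1.7999e+02  4.0000e-02  3.0390e+01] F [ 0.4 -0.4  0.4] w 0.0604 gf 0.0
shift [-0.0655 -0.7594 -0.032 ] turn [-3.00e-04  4.00e-04 -3.29e-01]
```

```bash
python3 -m pendant '[[0,-0.05,-0.03,0,0,-0.02,0.3],[-0.01,-0.13,-0.03,0,0,-0.06,0.3],[-0.02,-0.22,-0.03,0,0,-0.1,0.3],[-0.03,-0.32,-0.03,0,0,-0.15,0.3],[-0.04,-0.42,-0.03,0,0,-0.2,0.3],[-0.05,-0.52,-0.03,0,0,-0.25,0.3],[-0.06,-0.61,-0.03,0,0,-0.29,0.3],[-0.065,-0.69,-0.03,0,0,-0.32,0.3],[-0.065,-0.74,-0.03,0,0,-0.33,0.3],[-0.065,-0.76,-0.03,0,0,-0.33,0.3]]' 12
python3 - <<'E'
from h import *
a=cap("top","pics/top3.png");b=cap("side","pics/side3.png")
i=np.hstack([cv2.resize(cv2.imread("pics/top3.png")[170:285,205:320],(400,400),interpolation=cv2.INTER_CUBIC),cv2.resize(cv2.imread("pics/side3.png")[160:275,270:385],(400,400),interpolation=cv2.INTER_CUBIC)])
cv2.imwrite("pics/c3.png",i)
A=a["pixels"].astype(int).max(2)
m=np.zeros(A.shape,np.uint8);m[185:240,225:280]=A[185:240,225:280]<75
n,l,st,_=cv2.connectedComponentsWithStats(m);k=np.zeros_like(m)
cv2.fillPoly(k,[cv2.convexHull(np.argwhere(l==1+np.argmax(st[1:,4]))[:,::-1].astype(np.int32))],1)
bar=((A>110).astype(np.uint8))&cv2.erode(k,np.ones((5,5)))
n,l,st,_=cv2.connectedComponentsWithStats(bar);P=np.argwhere(l==1+np.argmax(st[1:,4]))[:,::-1]
r=cv2.minAreaRect(P.astype(np.int32));w=np.array([plane(a,*p,.183)[:2] for p in cv2.boxPoints(r)])
for j in range(2):
    e=w[j+1]-w[j];print(np.linalg.norm(e),np.degrees(np.arctan2(e[1],e[0])))
W=np.array([plane(a,*p,.183)[:2] for p in P],np.float32);v=cv2.fitLine(W,cv2.DIST_L2,0,.01,.01).ravel();print("bar line",np.degrees(np.arctan2(v[1],v[0])))
B=b["pixels"].astype(int).max(2);v,u=np.mgrid[168:190,305:327];s=B[168:190,305:327]>116
c=(u[s].mean(),v[s].mean());print(c,"bar top",tri(a,r[0],b,c))
E
```

```text
t: 12.45
tool_pos: [0.3595, 0.3616, 0.2783]
ee_rot: [3.141, -0.001, 1.051]
ft_force: [-0.0, -0.0, -0.3]
width: 0.0602
grasp_force: 0.0
0.014304048250692564 -58.15838532935093
0.04813005503802185 -148.3982859407643
bar line 31.109875
(np.float64(317.9178082191781), np.float64(180.04109589041096)) bar top (array([0.53761908, 0.11191341, 0.17660518]), np.float64(0.0004299387278644143))
```

View pics/c3.png

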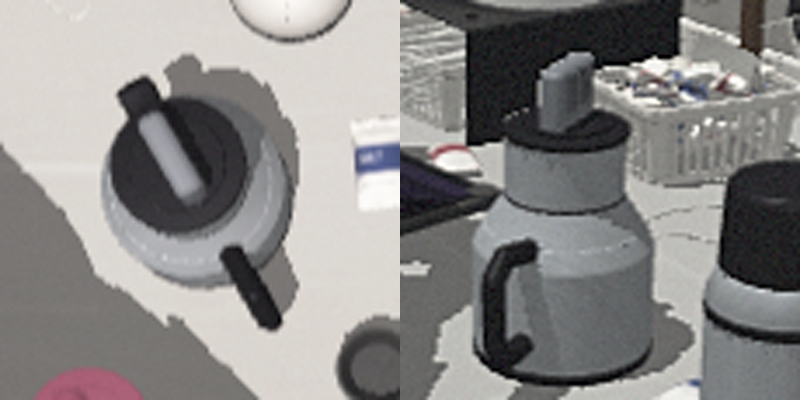

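The top crop shows the bar from (150,115) to (190,200), at 31.1° and so in line with the spout (138,97) and handle (250,290). In the side crop the flange sits on the rim near (567,130), and the flask has not moved. I hand the job in.

```bash
python3 -c "from h import *;print(job.finish_job())"
```

```text
the job is handed in; nothing more can be done
None
```

The stopper was turned back about 57°, dropped into the thread start and screwed clockwise to its stop; its bar now lies in line with handle and spout (31.1° against 31°), flange on the rim, gripper clear, flask untouched, job handed in at about 12.5 s.

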